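# Box the test gauges and fit the hook-in lids

## Task

Lay each pressure gauge flat in an open box of its own, then close that box with a lid from the nested stack: break the top lid free and lift it straight off, hook its tongue under the box's ledge at a tilt and swing its front edge down until it lies flat, fully home. Leave any box without a gauge open with the spare lid still on the stand, and do not disturb the white tin.

Things in the scene. Friction and masses are not known exactly. Their poses are not given: they have to be found in the camera images.
- case_a: Open aluminium box screwed to the table, one of three alike. Origin on the table under the middle of its inside, z up, +x to its back (the ledge). Inside x +-61, y +-62 mm; floor at z = 4 mm, wall tops at 44 mm. The front wall (-x) has a thin upstand: inner face x = -65.5 mm, top 52 mm; a lid's front edge drops behind it, so a lid cannot slide in level. A lid that is home has its centre at x about 5, y 0 +-5 mm.
- case_a_slot (a point): Slot along the back of that box under an overhanging ledge, open toward the box's -x: z 44 to 55 mm, y +-53 mm; ledge front edge at x = 63 mm, end of slot at x = 75 mm, ledge top at 61 mm (box frame). The point is on the slot's floor (x = 72, y = 0, z = 44 mm), where the tongue's end comes to lie; axes as the box's.
- case_b: Open aluminium box screwed to the table, one of three alike. Origin on the table under the middle of its inside, z up, +x to its back (the ledge). Inside x +-61, y +-62 mm; floor at z = 4 mm, wall tops at 44 mm. The front wall (-x) has a thin upstand: inner face x = -65.5 mm, top 52 mm; a lid's front edge drops behind it, so a lid cannot slide in level. A lid that is home has its centre at x about 5, y 0 +-5 mm.
- case_b_slot (a point): Slot along the back of that box under an overhanging ledge, open toward the box's -x: z 44 to 55 mm, y +-53 mm; ledge front edge at x = 63 mm, end of slot at x = 75 mm, ledge top at 61 mm (box frame). The point is on the slot's floor (x = 72, y = 0, z = 44 mm), where the tongue's end comes to lie; axes as the box's.
- case_c: Open aluminium box screwed to the table, one of three alike. Origin on the table under the middle of its inside, z up, +x to its back (the ledge). Inside x +-61, y +-62 mm; floor at z = 4 mm, wall tops at 44 mm. The front wall (-x) has a thin upstand: inner face x = -65.5 mm, top 52 mm; a lid's front edge drops behind it, so a lid cannot slide in level. A lid that is home has its centre at x about 5, y 0 +-5 mm.
- case_c_slot (a point): Slot along the back of that box under an overhanging ledge, open toward the box's -x: z 44 to 55 mm, y +-53 mm; ledge front edge at x = 63 mm, end of slot at x = 75 mm, ledge top at 61 mm (box frame). The point is on the slot's floor (x = 72, y = 0, z = 44 mm), where the tongue's end comes to lie; axes as the box's.
- lid_1_rib (a point): Middle of the handle rib of a grey plastic lid, one of three alike, 220 g; 35 mm above the plate's underside at the lid's centre; z its up, x to its tongue. Rib: upright flat faces, 24 mm thick (x), 64 mm long (y), 20 to 50 mm above the underside; below it a hollow foot 34 x 74 mm. Plate 136 (x) x 132 mm (y), 4 mm thick; hook-in tongue at the +x edge.
- lid_1_tongue (a point): Middle of the lower end edge of that lid's tongue, 68 mm from the lid's centre along x, at the plate's underside. The tongue is 96 mm wide (y), 4 mm thick, 16 mm long. Axes as the lid's.
- lid_2_rib (a point): Middle of the handle rib of a grey plastic lid, one of three alike, 220 g; 35 mm above the plate's underside at the lid's centre; z its up, x to its tongue. Rib: upright flat faces, 24 mm thick (x), 64 mm long (y), 20 to 50 mm above the underside; below it a hollow foot 34 x 74 mm. Plate 136 (x) x 132 mm (y), 4 mm thick; hook-in tongue at the +x edge.
- lid_2_tongue (a point): Middle of the lower end edge of that lid's tongue, 68 mm from the lid's centre along x, at the plate's underside. The tongue is 96 mm wide (y), 4 mm thick, 16 mm long. Axes as the lid's.
- lid_3_rib (a point): Middle of the handle rib of a grey plastic lid, one of three alike, 220 g; 35 mm above the plate's underside at the lid's centre; z its up, x to its tongue. Rib: upright flat faces, 24 mm thick (x), 64 mm long (y), 20 to 50 mm above the underside; below it a hollow foot 34 x 74 mm. Plate 136 (x) x 132 mm (y), 4 mm thick; hook-in tongue at the +x edge.
- lid_3_tongue (a point): Middle of the lower end edge of that lid's tongue, 68 mm from the lid's centre along x, at the plate's underside. The tongue is 96 mm wide (y), 4 mm thick, 16 mm long. Axes as the lid's.
- stand: Steel stand fixed to the table, 110 x 110 x 10 mm; origin on the table under its centre. The lids start nested on it, tongues one way, undersides at z = 10, 42, 74 mm: each rib sits 18 mm deep in the hollow foot above (2 mm of play a side), pinched at its two ends by rubber beads. Some 5 to 10 N break the top lid free; draw it straight up at least 25 mm before moving aside.
- gauge_1_mid (a point): Black pressure gauge with a short brass stem (all alike), lying on its back, 92 x 62 x 28 mm, 220 g; some starts have only two. The point is the middle of its bounding box, 14 mm above its underside; z up; the stem points to its -x. The round case, 61 mm in diameter and 28 mm high, is centred at x = +15.5 mm; the stem is 20 mm wide (y), from x = -46 to -15 mm, z from 10 mm below to 9 mm above the point.
- gauge_2_mid (a point): Black pressure gauge with a short brass stem (all alike), lying on its back, 92 x 62 x 28 mm, 220 g; some starts have only two. The point is the middle of its bounding box, 14 mm above its underside; z up; the stem points to its -x. The round case, 61 mm in diameter and 28 mm high, is centred at x = +15.5 mm; the stem is 20 mm wide (y), from x = -46 to -15 mm, z from 10 mm below to 9 mm above the point.
- gauge_3_mid (a point): Black pressure gauge with a short brass stem (all alike), lying on its back, 92 x 62 x 28 mm, 220 g; some starts have only two. The point is the middle of its bounding box, 14 mm above its underside; z up; the stem points to its -x. The round case, 61 mm in diameter and 28 mm high, is centred at x = +15.5 mm; the stem is 20 mm wide (y), from x = -46 to -15 mm, z from 10 mm below to 9 mm above the point.
- tin_mid (a point): Bystander: low white round tin, 57 mm in diameter, 26 mm high, standing loose among the boxes; the point is its middle.
Mind the look-alikes: they are no part of the job. What is shaped like the part that bears lid_3_rib but red is not meant. Leave any green look-alike of the part that bears gauge_2_mid alone.

How it is judged:
By the outcome, as a careful person would: the job done as asked, in the order asked, and still so for the second after the job is handed in, with the robot touching nothing.
Of gauge_1, gauge_2, gauge_3 only 2 to 3 are there at a start; the rules pass over those that are not, and their reading is None.
At some moment in a run one of gauge_1, gauge_2, gauge_3 may be knocked a few centimetres aside while the robot is not near it.
Once in a run the grip may slacken for a moment while it holds something.
It also fails if it takes over 210 s, if anything falls off the work surface, if the arm or the gripper's body presses on something with over 40 N, if the wrist force passes 120 N, or if a joint passes its speed limit or range.

## Robot

A 6-joint arm with a two-finger parallel gripper is mounted at the origin on a cart in front of the work surface, level with it; the furniture and walls round the work are solid. World frame = base frame: x ahead of the robot, y to its left, z up, the work surface at z = 0. Lengths are in m, angles in rad, forces in N, time in s.
With the tool pointing down it reaches from about 0.3 to 0.775 m from the base axis. Payload 14.6 kg.
Tool frame: the origin (TCP) lies at the very end of the fingers, on their centre line; the grasp point (between the pads) lies 19 mm behind it; z points along the fingers, y is the line along which they close (so a half turn about z gives the same grasp; the last joint's range is limited). The gripper opens to 94 mm and grips with 3 to 60 N. Pads are 16 mm wide; open, the fingers measure 119 mm over their backs; the gripper's body (75 mm by 177 mm) begins 78 mm behind the grasp point.
Start: joints at [-1.197, 0.3, 1.521, -0, 1.321, -0.067], TCP at [0.235, -0.497, 0.205] pointing down, gripper open.
Joint ranges: [-3.03, 3.03], [-0.79, 2.21], [0.23, 2.52], [-1.04, 4.18], [0, 3.07], [-2.55, 2.55]. Speed limits (rad/s): [2.22, 2.22, 2.57, 3.14, 3.14, 3.14].

## Interface

Orientations are given as [roll, pitch, yaw] about the fixed x, y, z axes, in that order (R = Rz(yaw) Ry(pitch) Rx(roll)).
In Python, from station import ctrl gives the robot as it stands. The module is installed in compiled form; this text tells all that it offers.
- The arm moves only by the tool play_rows, never from a script. Its argument "commands" is a list of rows, each a list of 7 numbers: the shift along the tool's x, y, z in m, then the turn, a rotation vector about the tool's x, y, z in degrees, then the closure, from -1 (fully open) to 1 (shut). A call has 1 to 20 rows; each row shifts and turns the commanded pose from where the row before left it, along the tool's axes as they then stand; what a row does not reach is not made up. A row lasts 1/12 s, in which the tool goes at most 41.7 mm and 7.16 degrees, less where a joint would pass 70% of its speed; a pose out of reach is approached as far as the arm can. A call is refused whole if a number of a shift passes 0.0417 or a number of a turn 7.16, either way. A call with a gripper value outside its range is refused whole. The fingers move at their own pace and stop on an object; "force" is the grip in N (left out, the last holds). Time passes only in rows, so rows that do not move let the fingers close. It gives the time, the measured TCP pose, the force, the opening and the grip force at its end, in the units of the state.
- ctrl.get_obs(): the state, without advancing time (a new reading comes with each control period).
- ctrl.camera(name): name is "scene" or "top" or "wrist"; returns the picture (480x640x3 uint8, blue, green, red); there is no depth.
- ctrl.camera_model(name): a dict with "fx", "fy", "cx", "cy" (pixels), "rvec" (rotation vector, rad) and "tvec" (3), from world to camera coordinates, as OpenCV has them. Camera axes: x right, y down, z forward; pixel columns grow to the right and rows downward; lengths in m; the calibration is good to about 2 mm. A picture is of the moment at which its call begins: read the wrist's pose just before it. camera_model takes no time and is no camera call; for the wrist camera it gives the pose at the moment of the call.
- ctrl.hand_in(): hands the job in; it is judged then, once.
The state is a dict: "time_s": time; "qpos": joint angles; "joint_vel": joint speeds; "tau": joint torques, N m; "ee_pos": TCP position; "eef_rot": TCP orientation; "force": force on the tool from outside, world axes, zero at the start; "moment": the same for the moment, N m; "grip_width": finger opening in m; "grip_force": force on a finger pad.
Only numpy, scipy, OpenCV 4.12 (cv2) and the standard library are available. Lean on these libraries where they do the work, as an engineer would, in place of code of your own. Each camera call takes 0.05 s, during which the arm holds its last target. There are 200 camera calls.

## Working session

There is one attempt and no reset: what is moved stays moved. The work goes in short steps, Python scripts to look and compute and a tool call to move; the robot and the scene stay as the last step left them, time stands still between calls to the robot, and variables do not carry over. Pictures are saved under pics/ and viewed, at most 14 in all, crops included, and the job is handed in when it is done.

Besides the shell and the picture viewer there is one more tool, called after "Emit:" as name(argument=value, ...) on one line, values as JSON. play_rows: Moves the arm, as the interface text tells. Its arguments: {"type":"object","properties":{"commands":{"type":"array","items":{"type":"array","items":{"type":"number"}}},"force":{"type":"number"}},"required":["commands"]}

```bash
mkdir -p pics; python3 - <<'E'
from station import ctrl
import cv2
for n in ("scene","top"):
    cv2.imwrite(f"pics/{n}0.png",ctrl.camera(n)); m=ctrl.camera_model(n); print(n,m)
print(ctrl.get_obs())
E
```

```text
scene {'fx': 585.5361224787948, 'fy': 585.5361224787948, 'cx': 322.80913452086685, 'cy': 236.06308377937685, 'rvec': array([ 1.06758919, -2.20089221,  1.23705965]), 'tvec': array([0.36230908, 0.3034547 , 1.14080864])}
top {'fx': 520.1729251495441, 'fy': 520.1729251495441, 'cx': 316.9888688313111, 'cy': 233.64361980783633, 'rvec': array([ 2.17333414, -2.21390065,  0.08314979]), 'tvec': array([0.00386675, 0.54658198, 1.63234488])}
{'time_s': 0.1, 'qpos': array([-1.19659585e+00,  3.00446035e-01,  1.52150581e+00,  2.01577951e-05,
        1.32070695e+00, -6.66090229e-02]), 'joint_vel': array([ 0.00154831, -0.00351832, -0.00269681, -0.00186131, -0.00010182,
        0.00065016]), 'tau': array([ 8.81064898e-04, -5.32647300e+01, -3.53285944e+01,  7.09631760e-02,
        2.34824186e-02, -3.24233440e-05]), 'ee_pos': array([ 0.23458187, -0.4972077 ,  0.20493192]), 'eef_rot': array([-3.14053018e+00, -9.04441564e-05,  4.40804451e-01]), 'force': array([ 0.14151963, -0.5649337 ,  1.28530008]), 'moment': array([0.02485782, 0.04951194, 0.02465372]), 'grip_force': 0.0, 'grip_width': 0.09392201185572631}
```

View pics/top0.png

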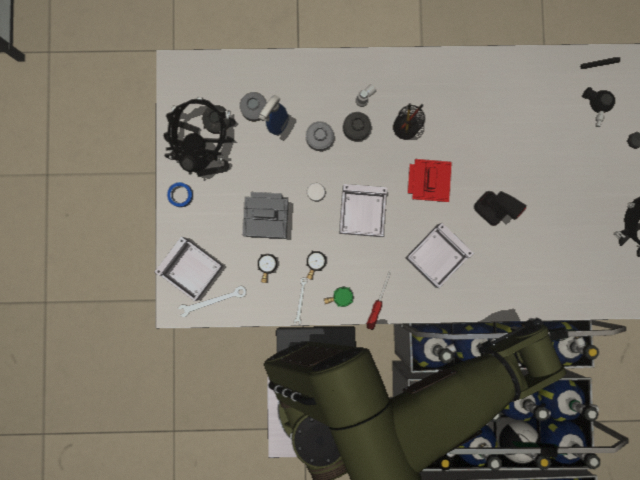

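View pics/scene0.png

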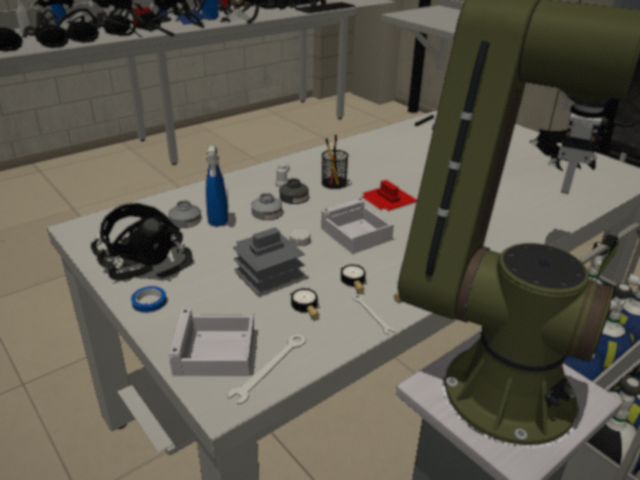

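The top view shows two black gauges with white dials, at (268,264) and (316,261), and a green look-alike at (343,297). The boxes are at (191,268), (363,211) and (439,256). The grey lid stack is at (267,216), the red look-alike lid at (430,180) and the tin at (316,191). I'll enlarge this area and measure.

```bash
cat > h.py <<'E'
import numpy as np, cv2
from scipy.spatial.transform import Rotation as R
def ray(m,u,v):
    Rm=R.from_rotvec(m["rvec"]).as_matrix()
    d=Rm.T@np.array([(u-m["cx"])/m["fx"],(v-m["cy"])/m["fy"],1.0]); return -Rm.T@m["tvec"],d
def onz(m,u,v,z):
    o,d=ray(m,u,v); return o+d*(z-o[2])/d[2]
def px(m,P):
    Rm=R.from_rotvec(m["rvec"]).as_matrix(); c=Rm@np.asarray(P,float)+m["tvec"]
    return m["fx"]*c[0]/c[2]+m["cx"],m["fy"]*c[1]/c[2]+m["cy"]
E
python3 - <<'E'
import cv2
from h import *
from station import ctrl
im=cv2.imread("pics/top0.png"); m=ctrl.camera_model("top")
c=im[165:325,150:480]; cv2.imwrite("pics/topc.png",cv2.resize(c,None,fx=2.4,fy=2.4,interpolation=cv2.INTER_CUBIC))
for n,u,v,z in [("g1",268,264,.028),("g2",316,261,.028),("boxA",191,268,.004),("boxB",363,211,.004),("boxC",439,256,.004),("stack",267,216,.12),("tin",316,191,.026),("red",430,180,.03),("green",343,297,.028)]:
    print(n,onz(m,u,v,z).round(3))
E
```

```text
g1 [0.453 0.149 0.028]
g2 [ 0.46  -0.001  0.028]
boxA [0.445 0.396 0.004]
boxB [ 0.618 -0.155  0.004]
boxC [ 0.469 -0.395  0.004]
stack [0.595 0.143 0.12 ]
tin [ 0.682 -0.006  0.026]
red [ 0.71  -0.368  0.03 ]
green [ 0.346 -0.084  0.028]
```

View pics/topc.png

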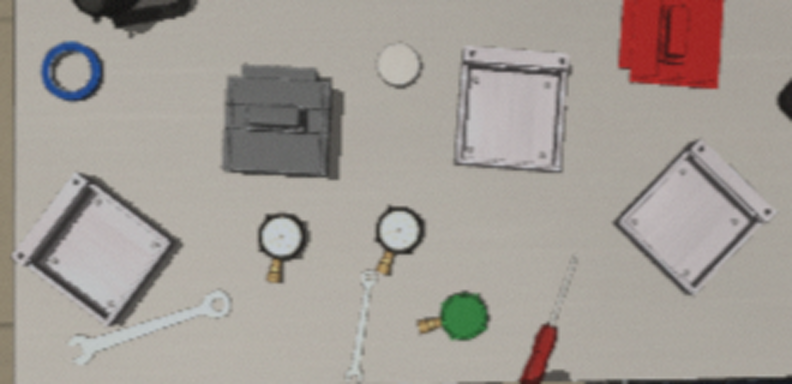

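Two black gauges exist (crop (282,238) and (400,230)); the green one is left alone. The box ledges point up-left (A), up (B) and up-right (C). I'll use A and B, which are nearest the stack, and move above the gauges to look from closer.

Emit:
play_rows(commands=[[0.0285, -0.0269, -0.0097, 0, 0, 0, -1], [0.0285, -0.0269, -0.0097, 0, 0, 0, -1], [0.0285, -0.0269, -0.0097, 0, 0, 0, -1], [0.0285, -0.0269, -0.0097, 0, 0, 0, -1], [0.0285, -0.0269, -0.0097, 0, 0, 0, -1], [0.0285, -0.0269, -0.0097, 0, 0, 0, -1], [0.0285, -0.0269, -0.0097, 0, 0, 0, -1], [0.0285, -0.0269, -0.0097, 0, 0, 0, -1], [0.0285, -0.0269, -0.0097, 0, 0, 0, -1], [0.0285, -0.0269, -0.0097, 0, 0, 0, -1], [0.0285, -0.0269, -0.0097, 0, 0, 0, -1], [0.0285, -0.0269, -0.0097, 0, 0, 0, -1], [0.0285, -0.0269, -0.0097, 0, 0, 0, -1], [0.0285, -0.0269, -0.0097, 0, 0, 0, -1], [0.0285, -0.0269, -0.0097, 0, 0, 0, -1]])

```text
time_s: 1.35
ee_pos: [0.4492, 0.052, 0.3514]
eef_rot: [3.142, 0.0, 0.441]
force: [1.1, -1.3, -0.7]
grip_width: 0.0939
grip_force: 0.0
```

Emit:
play_rows(commands=[[0, 0, 0, 0, 0, -7, -1], [0, 0, 0, 0, 0, -7, -1], [0, 0, 0, 0, 0, -7, -1], [0, 0, 0, 0, 0, -7, -1], [0, 0, 0, 0, 0, -7, -1], [0, 0, 0, 0, 0, -7, -1], [0, 0, 0, 0, 0, -7, -1], [0, 0, 0, 0, 0, -7, -1], [0, 0, 0, 0, 0, -7, -1], [0, 0, 0, 0, 0, -7, -1], [0, 0, 0, 0, 0, -7, -1], [0, 0, 0, 0, 0, -7, -1], [0, 0, 0, 0, 0, -7, -1], [0, 0, 0, 0, 0, -7, -1], [0, 0, 0, 0, 0, -7, -1], [0, 0, 0, 0, 0, -7, -1], [0, 0, 0, 0, 0, -7, -1], [0, 0, 0, 0, 0, -7, -1], [0, 0, 0, 0, 0, -7, -1], [0, 0, 0, 0, 0, 0, -1]])

```text
time_s: 3.02
ee_pos: [0.4491, 0.0499, 0.3507]
eef_rot: [-3.141, -0.0, 2.768]
force: [0.2, 0.2, -0.3]
grip_width: 0.0942
grip_force: 0.0
```

```bash
python3 - <<'E'
from station import ctrl
from h import *
o=ctrl.get_obs(); print(o["ee_pos"],o["eef_rot"],o["qpos"]); m=ctrl.camera_model("wrist"); im=ctrl.camera("wrist"); cv2.imwrite("pics/w1.png",im)
print(onz(m,320,240,0),-R.from_rotvec(m["rvec"]).as_matrix().T@m["tvec"],m["fx"])
for P in [(.453,.149,.028),(.46,-.001,.028)]: print(px(m,P))
E
```

```text
[0.4490572  0.04989705 0.35071907] [-3.14137879e+00 -4.49466175e-04  2.76811882e+00] [ 2.95790612e-02  4.12427800e-03  1.52905711e+00 -2.04484051e-05
  1.60890860e+00 -1.16774425e+00]
[0.50861764 0.02210375 0.        ] [0.37771955 0.07772071 0.53031063] 331.84987882819655
(np.float64(385.13500249494945), np.float64(181.45910327113862))
(np.float64(294.3890937471506), np.float64(221.6652047744268))
```

View pics/w1.png

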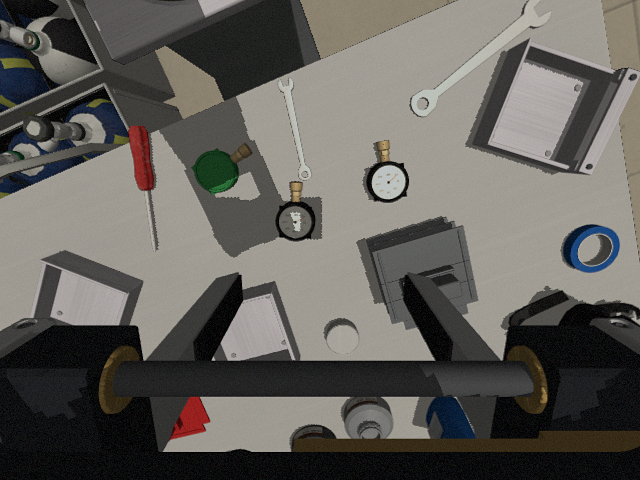

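The wrist view shows gauge 1's dial at (388,182) with its stem end at (384,143), and gauge 2's dial at (296,221) with its stem end at (296,184). Both agree with the top-view positions.

```bash
python3 - <<'E'
from station import ctrl
from h import *
m=ctrl.camera_model("wrist"); im=cv2.imread("pics/w1.png"); hsv=cv2.cvtColor(im,cv2.COLOR_BGR2HSV)
o=ctrl.get_obs(); Rt=R.from_euler("xyz",o["eef_rot"]).as_matrix()
for n,(u0,v0) in {"g1":(388,182),"g2":(296,221)}.items():
    r=im[v0-35:v0+35,u0-35:u0+35]; g=cv2.medianBlur(cv2.cvtColor(r,cv2.COLOR_BGR2GRAY),3)
    c=cv2.HoughCircles(g,cv2.HOUGH_GRADIENT,1,30,param1=100,param2=12,minRadius=15,maxRadius=25)
    b=cv2.inRange(hsv[v0-50:v0,u0-35:u0+35],(8,90,50),(28,255,255)); ys,xs=np.nonzero(b)
    s=(xs.mean()+u0-35,ys.mean()+v0-50); c=c[0,0]; cc=(c[0]+u0-35,c[1]+v0-35)
    C=onz(m,*cc,.028); S=onz(m,*s,.016); d=C-S
    print(n,cc,c[2],s,len(xs),"case",C.round(4),"yaw",np.degrees(np.arctan2(d[1],d[0])).round(1),"len",np.hypot(*d[:2]).round(3),"tooldelta",(Rt.T@(C-o["ee_pos"])).round(4))
E
```

```text
g1 (np.float32(387.5), np.float32(181.5)) 21.0 (np.float64(383.2857142857143), np.float64(150.1326530612245)) 196 case [0.4552 0.1522 0.028 ] yaw -13.9 len 0.046 tooldelta [0.0323 0.0973 0.3227]
g2 (np.float32(294.5), np.float32(221.5)) 15.6 (np.float64(295.6770833333333), np.float64(190.71354166666666)) 192 case [ 0.4595 -0.0008  0.028 ] yaw -24.2 len 0.046 tooldelta [-0.0287 -0.0431  0.3227]
```

Emit:
play_rows(commands=[[-0.0143, -0.0215, 0, 0, 0, 0, -1], [-0.0143, -0.0215, 0, 0, 0, 0, -1], [0, 0, 0.035, 0, 0, 0, -1], [0, 0, 0.035, 0, 0, 0, -1], [0, 0, 0.035, 0, 0, 0, -1], [0, 0, 0.035, 0, 0, 0, -1], [0, 0, 0.035, 0, 0, 0, -1], [0, 0, 0.035, 0, 0, 0, -1], [0, 0, 0.035, 0, 0, 0, -1], [0, 0, 0.03, 0, 0, 0, -1], [0, 0, 0.02, 0, 0, 0, -1], [0, 0, 0.01, 0, 0, 0, -1], [0, 0, 0.01, 0, 0, 0, -1], [0, 0, 0.01, 0, 0, 0, -1], [0, 0, 0.01, 0, 0, 0, -1], [0, 0, 0.006, 0, 0, 0, -1], [0, 0, 0.004, 0, 0, 0, -1], [0, 0, 0, 0, 0, 0, -1]])

```text
time_s: 4.57
ee_pos: [0.4596, -0.0006, 0.0055]
eef_rot: [-3.141, -0.001, 2.762]
force: [0.2, 1.2, -1.0]
grip_width: 0.0943
grip_force: 0.0
```

Emit:
play_rows(commands=[[0, 0, 0, 0, 0, 0, 1], [0, 0, 0, 0, 0, 0, 1], [0, 0, 0, 0, 0, 0, 1], [0, 0, 0, 0, 0, 0, 1], [0, 0, 0, 0, 0, 0, 1], [0, 0, 0, 0, 0, 0, 1], [0, 0, 0, 0, 0, 0, 1], [0, 0, 0, 0, 0, 0, 1]], force=25)

```text
time_s: 5.23
ee_pos: [0.4599, -0.0006, 0.0061]
eef_rot: [3.142, 0.0, 2.762]
force: [-0.5, 0.8, 2.6]
grip_width: 0.0598
grip_force: 25.0
```

Emit:
play_rows(commands=[[0, 0, -0.01, 0, 0, 0, 1], [0, 0, -0.02, 0, 0, 0, 1], [0, 0, -0.03, 0, 0, 0, 1], [0, 0, -0.03, 0, 0, 0, 1], [0, 0, -0.03, 0, 0, 0, 1], [0, 0, -0.02, 0, 0, 0, 1], [0, 0, -0.01, 0, 0, 0, 1], [0, 0, 0, 0, 0, 0, 1]])

```text
time_s: 5.9
ee_pos: [0.4604, -0.0007, 0.1579]
eef_rot: [3.141, 0.003, 2.762]
force: [0.2, 0.5, -1.5]
grip_width: 0.0595
grip_force: 24.9
```

```bash
python3 - <<'E'
import cv2,numpy as np
im=cv2.imread("pics/top0.png")
a=cv2.resize(im[235:303,155:229],None,fx=5.4,fy=8.1,interpolation=cv2.INTER_CUBIC)
a=cv2.resize(im[235:305,155:225],(420,420),interpolation=cv2.INTER_CUBIC)
b=cv2.resize(im[175:240,330:395],(390,390),interpolation=cv2.INTER_CUBIC)
b=cv2.copyMakeBorder(b,0,30,0,0,cv2.BORDER_CONSTANT)
cv2.imwrite("pics/ab.png",np.hstack([a[:,:400],b]))
E
```

```text
(no output)
```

View pics/ab.png

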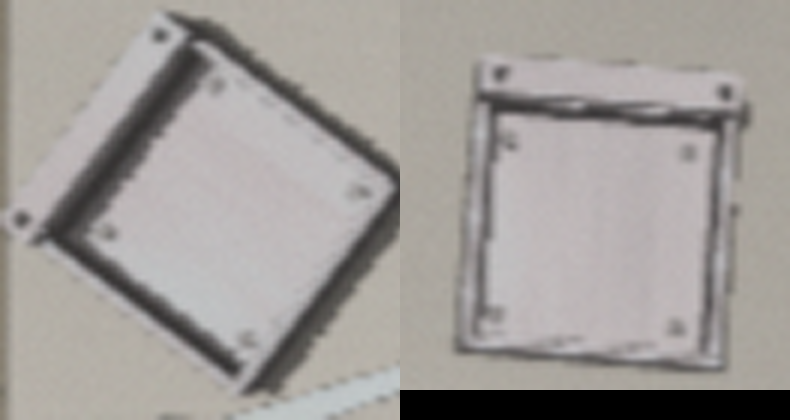

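Gauge 2 is held (59.5 mm). The floor screws show in the crop at A (218,85), (360,192), (248,340), (108,232) and B (510,140), (688,153), (676,328), (492,315). The ledge screws are at A (160,36), (22,220) and B (502,74), (725,92).

```bash
python3 - <<'E'
from station import ctrl
from h import *
m=ctrl.camera_model("top"); o=ctrl.get_obs(); Rt=R.from_euler("xyz",o["eef_rot"]).as_matrix()
D={"A":((155,235),[(218,85),(360,192),(248,340),(108,232)],[(22,220),(160,36)]),
   "B":((330,175),[(110,140),(288,153),(276,328),(92,315)],[(102,74),(325,92)])}
for n,(of,f,l) in D.items():
    t=lambda p,z:onz(m,of[0]+(p[0]+.5)/6-.5,of[1]+(p[1]+.5)/6-.5,z)
    F=np.array([t(p,.005) for p in f]); L=np.array([t(p,.061) for p in l]); c=F.mean(0)
    e=L[1]-L[0]; y1=np.degrees(np.arctan2(e[1],e[0]))+90
    print(n,"c",c.round(4),"sides",np.linalg.norm(np.roll(F,-1,0)-F,axis=1).round(3),"sideyaw",[np.degrees(np.arctan2(*(b-a)[1::-1])).round(1) for a,b in zip(F,np.roll(F,-1,0))],"ledgeyaw",y1.round(1),np.linalg.norm(e).round(3))
    yw=np.radians(y1); v=L.mean(0)-c; print("ledge mid in box",v[0]*np.cos(yw)+v[1]*np.sin(yw),-v[0]*np.sin(yw)+v[1]*np.cos(yw))
    print(" tool delta", (Rt.T@(c-o["ee_pos"])).round(4))
E
```

```text
A c [0.4391 0.3877 0.005 ] sides [0.095 0.097 0.094 0.096] sideyaw [np.float64(-127.8), np.float64(142.3), np.float64(51.7), np.float64(-37.2)] ledgeyaw 52.8 0.117
ledge mid in box 0.07457248843677555 0.0008240424958336767
 tool delta [0.1642 0.3527 0.1527]
B c [ 0.6093 -0.1504  0.005 ] sides [0.096 0.094 0.098 0.095] sideyaw [np.float64(-95.2), np.float64(174.6), np.float64(84.9), np.float64(-7.1)] ledgeyaw -5.6 0.116
ledge mid in box 0.07300129712729383 -0.0006460384270551012
 tool delta [-0.1933 -0.084   0.1534]
```

Emit:
play_rows(commands=[[-0.0342, -0.014, 0, 0, 0, 0, 1], [-0.0342, -0.014, 0, 0, 0, 0, 1], [-0.0342, -0.014, 0, 0, 0, 0, 1], [-0.0342, -0.014, 0, 0, 0, 0, 1], [-0.0342, -0.014, 0, 0, 0, 0, 1], [-0.0342, -0.014, 0, 0, 0, 0, 1], [0, 0, 0, 0, 0, 0, 1], [0, 0, 0.03, 0, 0, 0, 1], [0, 0, 0.03, 0, 0, 0, 1], [0, 0, 0.03, 0, 0, 0, 1], [0, 0, 0.015, 0, 0, 0, 1], [0, 0, 0.01, 0, 0, 0, 1], [0, 0, 0.01, 0, 0, 0, 1], [0, 0, 0.007, 0, 0, 0, 1], [0, 0, 0.006, 0, 0, 0, 1], [0, 0, 0.005, 0, 0, 0, 1], [0, 0, 0.003, 0, 0, 0, 1], [0, 0, 0, 0, 0, 0, 1], [0, 0, 0, 0, 0, 0, 1]])

```text
time_s: 7.48
ee_pos: [0.6196, -0.1548, 0.0104]
eef_rot: [3.142, 0.001, 2.762]
force: [0.9, 1.0, -2.5]
grip_width: 0.0597
grip_force: 24.9
```

Emit:
play_rows(commands=[[0, 0, 0, 0, 0, 0, -0.45], [0, 0, 0, 0, 0, 0, -0.45], [0, 0, 0, 0, 0, 0, -0.45], [0, 0, 0, 0, 0, 0, -0.45], [0, 0, -0.01, 0, 0, 0, -0.45], [0, 0, -0.02, 0, 0, 0, -0.45], [0, 0, -0.03, 0, 0, 0, -0.45], [0, 0, -0.03, 0, 0, 0, -0.45], [0, 0, -0.03, 0, 0, 0, -1], [0, 0, -0.03, 0, 0, 0, -1], [0, 0, -0.03, 0, 0, 0, -1], [0, 0, -0.03, 0, 0, 0, -1], [0, 0, -0.03, 0, 0, 0, -1]])

```text
time_s: 8.57
ee_pos: [0.6189, -0.1546, 0.2525]
eef_rot: [3.142, 0.001, 2.762]
force: [-0.9, -0.3, -0.7]
grip_width: 0.0936
grip_force: 0.0
```

Emit:
play_rows(commands=[[0.0267, 0.0224, 0, 0, 0, 0, -1], [0.0267, 0.0224, 0, 0, 0, 0, -1], [0.0267, 0.0224, 0, 0, 0, 0, -1], [0.0267, 0.0224, 0, 0, 0, 0, -1], [0.0267, 0.0224, 0, 0, 0, 0, -1], [0.0267, 0.0224, 0, 0, 0, 0, -1], [0.0267, 0.0224, 0, 0, 0, 0, -1], [0.0267, 0.0224, 0, 0, 0, 0, -1], [0.0267, 0.0224, 0, 0, 0, 0, -1], [0.0267, 0.0224, 0, 0, 0, 0, -1], [0, 0, 0, 0, 0, -4, -1], [0, 0, 0, 0, 0, -4, -1], [0, 0, 0, 0, 0, 0, -1]])

```text
time_s: 9.65
ee_pos: [0.4539, 0.1528, 0.2509]
eef_rot: [3.141, 0.001, 2.906]
force: [-0.0, 0.8, -0.1]
grip_width: 0.0939
grip_force: 0.0
```

```bash
cat > look.py <<'E'
import sys
from station import ctrl
from h import *
def shot(cam,name):
    o=ctrl.get_obs(); m=ctrl.camera_model(cam); im=ctrl.camera(cam); cv2.imwrite(f"pics/{name}.png",im); np.save(f"pics/{name}.npy",m,allow_pickle=True); return o,m,im
E
python3 - <<'E'
from look import *
o,m,im=shot("wrist","w2"); print(o["ee_pos"],o["eef_rot"],o["force"])
t=shot("top","t2")[2]
print([px(m,(.4552,.1522,.028)),px(m,(.44,.388,.004))])
g=cv2.resize(t[170:310,150:400],None,fx=1.6,fy=1.6,interpolation=cv2.INTER_CUBIC)
w=cv2.resize(im[:300],(400,188))
g=g[:, :400]; cv2.imwrite("pics/w2c.png",np.vstack([g,w]))
E
```

```text
[0.45391577 0.15280618 0.25085482] [3.14108676e+00 1.03168243e-03 2.90622244e+00] [-0.0219305   0.79178052 -0.14766696]
[(np.float64(322.1468980201244), np.float64(216.2175458021985)), (np.float64(503.1636134791746), np.float64(157.30724207943263))]
```

View pics/w2c.png

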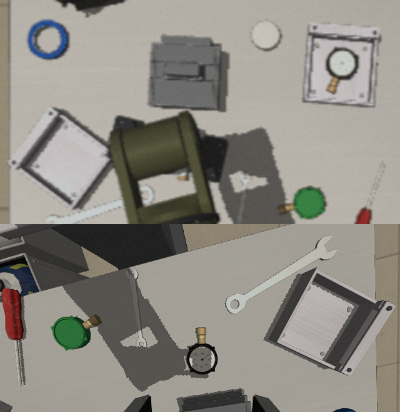

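Gauge 2 lies flat in B. Gauge 1 is where predicted, about (323,215) in the wrist view.

Emit:
play_rows(commands=[[0, 0, 0.035, 0, 0, 0, -1], [0, 0, 0.035, 0, 0, 0, -1], [0, 0, 0.035, 0, 0, 0, -1], [0, 0, 0.035, 0, 0, 0, -1], [0, 0, 0.035, 0, 0, 0, -1], [0, 0, 0.03, 0, 0, 0, -1], [0, 0, 0.015, 0, 0, 0, -1], [0, 0, 0.01, 0, 0, 0, -1], [0, 0, 0.008, 0, 0, 0, -1], [0, 0, 0.008, 0, 0, 0, -1], [0, 0, 0, 0, 0, 0, -1]])

```text
time_s: 10.67
ee_pos: [0.4542, 0.1522, 0.0034]
eef_rot: [-3.141, -0.0, 2.901]
force: [-0.3, 0.5, 0.2]
grip_width: 0.0943
grip_force: 0.0
```

Emit:
play_rows(commands=[[0, 0, 0, 0, 0, 0, 1], [0, 0, 0, 0, 0, 0, 1], [0, 0, 0, 0, 0, 0, 1], [0, 0, 0, 0, 0, 0, 1], [0, 0, 0, 0, 0, 0, 1], [0, 0, 0, 0, 0, 0, 1], [0, 0, 0, 0, 0, 0, 1], [0, 0, -0.01, 0, 0, 0, 1], [0, 0, -0.02, 0, 0, 0, 1], [0, 0, -0.03, 0, 0, 0, 1], [0, 0, -0.03, 0, 0, 0, 1], [0, 0, -0.03, 0, 0, 0, 1], [0, 0, -0.02, 0, 0, 0, 1], [0, 0, -0.01, 0, 0, 0, 1], [0, 0, 0, 0, 0, 0, 1]])

```text
time_s: 11.92
ee_pos: [0.4549, 0.1524, 0.156]
eef_rot: [3.14, 0.003, 2.902]
force: [-0.7, -0.3, -2.6]
grip_width: 0.0593
grip_force: 25.0
```

Emit:
play_rows(commands=[[0.0098, 0.0375, 0, 0, 0, 0, 1], [0.0098, 0.0375, 0, 0, 0, 0, 1], [0.0098, 0.0375, 0, 0, 0, 0, 1], [0.0098, 0.0375, 0, 0, 0, 0, 1], [0.0098, 0.0375, 0, 0, 0, 0, 1], [0.0098, 0.0375, 0, 0, 0, 0, 1], [0, 0, 0, 0, 0, 0, 1], [0, 0, 0.03, 0, 0, 0, 1], [0, 0, 0.03, 0, 0, 0, 1], [0, 0, 0.03, 0, 0, 0, 1], [0, 0, 0.015, 0, 0, 0, 1], [0, 0, 0.01, 0, 0, 0, 1], [0, 0, 0.01, 0, 0, 0, 1], [0, 0, 0.007, 0, 0, 0, 1], [0, 0, 0.006, 0, 0, 0, 1], [0, 0, 0.005, 0, 0, 0, 1], [0, 0, 0.003, 0, 0, 0, 1], [0, 0, 0, 0, 0, 0, 1], [0, 0, 0, 0, 0, 0, 1]])

```text
time_s: 13.5
ee_pos: [0.4508, 0.385, 0.0084]
eef_rot: [3.141, 0.001, 2.902]
force: [-0.3, -0.1, -3.1]
grip_width: 0.06
grip_force: 25.0
```

Emit:
play_rows(commands=[[0, 0, 0, 0, 0, 0, -0.45], [0, 0, 0, 0, 0, 0, -0.45], [0, 0, 0, 0, 0, 0, -0.45], [0, 0, 0, 0, 0, 0, -0.45], [0, 0, -0.01, 0, 0, 0, -0.45], [0, 0, -0.02, 0, 0, 0, -0.45], [0, 0, -0.03, 0, 0, 0, -0.45], [0, 0, -0.03, 0, 0, 0, -0.45], [0, 0, -0.03, 0, 0, 0, -1], [0, 0, -0.03, 0, 0, 0, -1], [0, 0, -0.03, 0, 0, 0, -1], [0, 0, -0.03, 0, 0, 0, -1], [0, 0, -0.03, 0, 0, 0, -1]])

```text
time_s: 14.58
ee_pos: [0.4503, 0.3846, 0.2505]
eef_rot: [3.141, 0.001, 2.902]
force: [0.0, 0.0, -1.0]
grip_width: 0.0935
grip_force: 0.0
```

Emit:
play_rows(commands=[[-0.0197, -0.029, -0.011, 0, 0, 0, -1], [-0.0197, -0.029, -0.011, 0, 0, 0, -1], [-0.0197, -0.029, -0.011, 0, 0, 0, -1], [-0.0197, -0.029, -0.011, 0, 0, 0, -1], [-0.0197, -0.029, -0.011, 0, 0, 0, -1], [-0.0197, -0.029, -0.011, 0, 0, 0, -1], [-0.0197, -0.029, -0.011, 0, 0, 0, -1], [-0.0197, -0.029, -0.011, 0, 0, 0, -1], [-0.0197, -0.029, -0.011, 0, 0, 0, -1], [0, 0, 0, 0, 0, 0, -1]])

```text
time_s: 15.42
ee_pos: [0.5621, 0.0844, 0.3496]
eef_rot: [3.141, 0.003, 2.897]
force: [0.1, -0.9, -0.9]
grip_width: 0.0938
grip_force: 0.0
```

Emit:
play_rows(commands=[[0, 0, 0, 0, 0, 7.1, -1], [0, 0, 0, 0, 0, 7.1, -1], [0, 0, 0, 0, 0, 7.1, -1], [0, 0, 0, 0, 0, 7.1, -1], [0, 0, 0, 0, 0, 7.1, -1], [0, 0, 0, 0, 0, 7.1, -1], [0, 0, 0, 0, 0, 7.1, -1], [0, 0, 0, 0, 0, 7.1, -1], [0, 0, 0, 0, 0, 7.1, -1], [0, 0, 0, 0, 0, 7.1, -1], [0, 0, 0, 0, 0, 7.1, -1], [0, 0, 0, 0, 0, 0, -1], [0, 0, 0, 0, 0, 0, -1]])

```text
time_s: 16.5
ee_pos: [0.5605, 0.0895, 0.3474]
eef_rot: [3.141, -0.0, 1.543]
force: [-0.6, -0.4, -0.3]
grip_width: 0.0941
grip_force: 0.0
```

```bash
python3 - <<'E'
from look import *
o,m,im=shot("wrist","w3"); print(o["ee_pos"],o["eef_rot"],o["force"])
print(px(m,(.595,.143,.12)))
cv2.imwrite("pics/w3c.png",cv2.resize(im[:320,100:540],None,fx=1.8,fy=1.8,interpolation=cv2.INTER_CUBIC))
E
```

```text
[0.56050907 0.08945301 0.34741624] [ 3.14119160e+00 -9.10664227e-05  1.54283909e+00] [-0.64423472 -0.40004244 -0.31783511]
(np.float64(350.1159707053951), np.float64(170.06579564307947))
```

View pics/w3c.png

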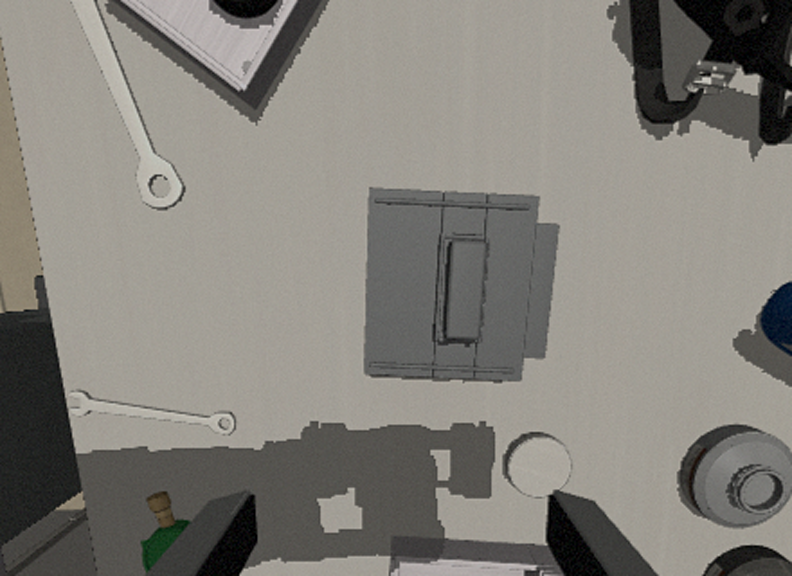

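The top lid shows its tongue at the right. In the crop, the rib-top corners are (450,239), (489,240), (480,342), (443,341), and the tongue's end edge runs from (560,224) to (545,358).

```bash
python3 - <<'E'
from station import ctrl
from h import *
m=ctrl.camera_model("wrist"); o=ctrl.get_obs(); Rt=R.from_euler("xyz",o["eef_rot"]).as_matrix()
t=lambda p,z:onz(m,100+(p[0]+.5)/1.8-.5,(p[1]+.5)/1.8-.5,z)
rb=np.array([t(p,.124) for p in [(450,239),(489,240),(480,342),(443,341)]])
pl=np.array([t(p,.078) for p in [(370,188),(540,197),(523,381),(364,377)]])
tg=np.array([t(p,.076) for p in [(560,224),(545,358)]])
yw=lambda a,b:np.degrees(np.arctan2((b-a)[1],(b-a)[0])).round(1)
print("rib c",rb.mean(0).round(4),"lens",np.linalg.norm(np.roll(rb,-1,0)-rb,axis=1).round(4),"yaw",yw(rb[3],rb[0])-90,yw(rb[2],rb[1])-90)
print("plate",pl.mean(0).round(4),np.linalg.norm(np.roll(pl,-1,0)-pl,axis=1).round(3),yw(pl[3],pl[0])-90,yw(pl[2],pl[1])-90,yw(pl[0],pl[1]),yw(pl[3],pl[2]))
print("tongue mid",tg.mean(0).round(4),np.linalg.norm(tg[0]-tg[1]),yw(tg[1],tg[0])-90)
print("tool yaw",np.degrees(o["eef_rot"][2]),"delta",(Rt.T@(rb.mean(0)-o["ee_pos"])).round(4))
E
```

```text
rib c [0.6045 0.1525 0.124 ] lens [0.0251 0.0652 0.0248 0.0651] yaw -4.5 -4.700000000000003
plate [0.5973 0.1528 0.078 ] [0.12  0.131 0.121 0.134] -4.299999999999997 -3.799999999999997 -4.4 -3.0
tongue mid [0.6732 0.1482 0.076 ] 0.09587890772036152 -4.400000000000006
tool yaw 88.43157758370539 delta [0.0643 0.0421 0.2233]
```

Emit:
play_rows(commands=[[0, 0, 0, 0, 0, 2.8, -1], [0.0331, 0.0195, 0, 0, 0, 0, -1], [0.0331, 0.0195, 0, 0, 0, 0, -1], [0, 0, 0.035, 0, 0, 0, -1], [0, 0, 0.035, 0, 0, 0, -1], [0, 0, 0.035, 0, 0, 0, -1], [0, 0, 0.035, 0, 0, 0, -1], [0, 0, 0.035, 0, 0, 0, -1], [0, 0, 0.03, 0, 0, 0, -1], [0, 0, 0.02, 0, 0, 0, -1], [0, 0, 0.01, 0, 0, 0, -1], [0, 0, 0.01, 0, 0, 0, -1], [0, 0, 0.005, 0, 0, 0, -1], [0, 0, 0, 0, 0, 0, -1], [0, 0, 0, 0, 0, 0, -1]])

```text
time_s: 17.8
ee_pos: [0.6055, 0.1521, 0.098]
eef_rot: [3.14, -0.0, 1.49]
force: [0.3, -0.7, 0.7]
grip_width: 0.0939
grip_force: 0.0
```

Emit:
play_rows(commands=[[0, 0, 0.001, 0, 0, 0, 1], [0, 0, 0, 0, 0, 0, 1], [0, 0, 0, 0, 0, 0, 1], [0, 0, 0, 0, 0, 0, 1], [0, 0, 0, 0, 0, 0, 1], [0, 0, 0, 0, 0, 0, 1], [0, 0, 0, 0, 0, 0, 1], [0, 0, 0, 0, 0, 0, 1], [0, 0, 0, 0, 0, 0, 1], [0, 0, 0, 0, 0, 0, 1], [0, 0, 0, 0, 0, 0, 1], [0, 0, 0, 0, 0, 0, 1]], force=40)

```text
time_s: 18.8
ee_pos: [0.605, 0.152, 0.0959]
eef_rot: [-3.141, 0.0, 1.49]
force: [-0.5, 0.1, 0.0]
grip_width: 0.0238
grip_force: 40.0
```

Emit:
play_rows(commands=[[0, 0, -0.003, 0, 0, 0, 1], [0, 0, -0.004, 0, 0, 0, 1], [0, 0, -0.004, 0, 0, 0, 1], [0, 0, -0.004, 0, 0, 0, 1], [0, 0, -0.005, 0, 0, 0, 1], [0, 0, -0.005, 0, 0, 0, 1], [0, 0, -0.005, 0, 0, 0, 1], [0, 0, -0.01, 0, 0, 0, 1], [0, 0, -0.015, 0, 0, 0, 1], [0, 0, -0.02, 0, 0, 0, 1], [0, 0, -0.02, 0, 0, 0, 1], [0, 0, -0.02, 0, 0, 0, 1], [0, 0, -0.02, 0, 0, 0, 1], [0, 0, 0, 0, 0, 0, 1], [0, 0, 0, 0, 0, 0, 1]])

```text
time_s: 20.05
ee_pos: [0.6052, 0.152, 0.2317]
eef_rot: [3.14, -0.0, 1.49]
force: [-0.0, 1.3, -2.9]
grip_width: 0.024
grip_force: 40.0
```

```bash
python3 - <<'E'
from look import *
o,m,im=shot("wrist","w4"); t=shot("top","t4")[2]; print(o["ee_pos"],o["eef_rot"],o["force"],o["grip_width"])
cv2.imwrite("pics/w4c.png",np.hstack([im[:,60:560],cv2.resize(t[160:320,150:280],(390,480))[:, :300]]))
E
```

```text
[0.60521308 0.15204884 0.23165785] [ 3.13988874e+00 -4.55472359e-04  1.48976959e+00] [-0.00507639  1.2629928  -2.92928283] 0.02399777835299646
```

View pics/w4c.png

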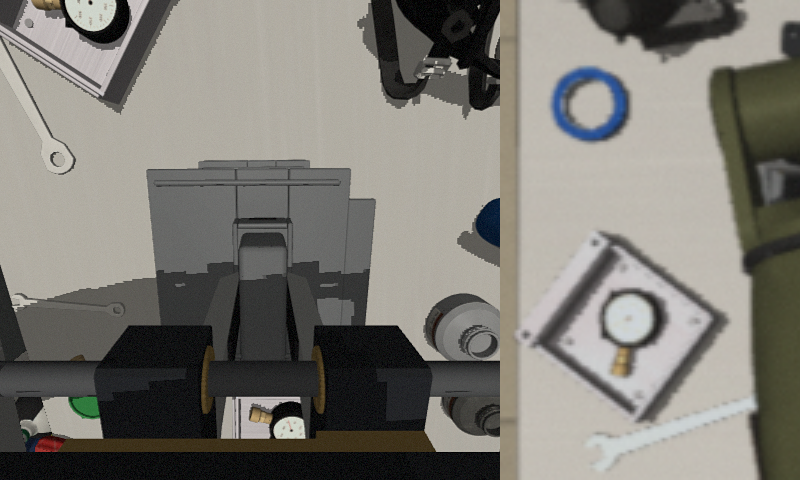

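The lid is off cleanly and level with two left below, and gauge 1 lies inside A. Next I carry the lid over B, then tilt it.

Emit:
play_rows(commands=[[-0.0334, 0.002, 0, 0, 0, 0, 1], [-0.0334, 0.002, 0, 0, 0, 0, 1], [-0.0334, 0.002, 0, 0, 0, 0, 1], [-0.0334, 0.002, 0, 0, 0, 0, 1], [-0.0334, 0.002, 0, 0, 0, 0, 1], [-0.0334, 0.002, 0, 0, 0, 0, 1], [-0.0334, 0.002, 0, 0, 0, 0, 1], [-0.0334, 0.002, 0, 0, 0, 0, 1], [-0.0334, 0.002, 0, 0, 0, 0, 1], [0, 0, 0, 0, 0, 1, 1], [0, 0, 0.03, 0, 0, 0, 1], [0, 0, 0.03, 0, 0, 0, 1], [0, 0, 0.03, 0, 0, 0, 1], [0, 0, 0, 6, 0, 0, 1], [0, 0, 0, 6, 0, 0, 1], [0, 0, 0, 0, 0, 0, 1], [0, 0, 0, 0, 0, 0, 1]])

```text
time_s: 21.57
ee_pos: [0.5988, -0.1487, 0.1387]
eef_rot: [-2.931, -0.001, 1.473]
force: [-0.5, -0.1, -1.9]
grip_width: 0.0238
grip_force: 40.0
```

```bash
cat > plan.py <<'E'
import sys
from look import *
BOX={"A":(.4391,.3877,52.3),"B":(.6093,-.1504,-5.6)}
def status(b,H=.022,Y0=0.0):
    o=ctrl.get_obs(); Rt=R.from_euler("xyz",o["eef_rot"]).as_matrix(); cx,cy,yw=BOX[b]
    Rb=R.from_euler("z",yw,degrees=True).as_matrix(); c=np.array([cx,cy,0])
    L=np.column_stack([Rt[:,1],Rt[:,0],-Rt[:,2]])            # lid axes in world
    p=Rb.T@(o["ee_pos"]-c); lx,ly,lz=(Rb.T@L).T
    cen=p-H*lz+Y0*ly; T=cen+.068*lx; F=cen-.068*lx
    print("t",o["time_s"],"width",round(o["grip_width"],4),"grip",o["grip_force"],"force(box)",(Rb.T@o["force"]).round(1))
    print("TCP",p.round(4),"centre",cen.round(4),"tongue",T.round(4),"front",F.round(4),"tilt",np.degrees(-np.arcsin(lx[2])).round(2),"yawerr",np.degrees(np.arctan2(lx[1],lx[0])).round(2),"roll",np.degrees(np.arcsin(ly[2])).round(2))
    return o,Rt,Rb,T
def goto(b,tx,ty,tz):
    o,Rt,Rb,T=status(b); print("tool shift to tongue target",(Rt.T@(Rb@(np.array([tx,ty,tz])-T))).round(4))
if __name__=="__main__":
    b=sys.argv[1]
    goto(b,*map(float,sys.argv[2:5])) if len(sys.argv)>4 else status(b)
E
python3 plan.py B .053 0 .060; python3 plan.py B .053 0 .047;python3 plan.py B .074 0 .047
```

```text
t 21.5667 width 0.0238 grip 39.96468901634216 force(box) [-0.5 -0.2 -1.9]
TCP [-0.0107  0.0006  0.1387] centre [-0.0152  0.0007  0.1172] tongue [0.0513 0.0006 0.103 ] front [-0.0817  0.0007  0.1314] tilt 12.05 yawerr -0.01 roll 0.03
tool shift to tongue target [-0.0007  0.0107  0.0417]
t 21.5667 width 0.0238 grip 39.96468901634216 force(box) [-0.5 -0.2 -1.9]
TCP [-0.0107  0.0006  0.1387] centre [-0.0152  0.0007  0.1172] tongue [0.0513 0.0006 0.103 ] front [-0.0817  0.0007  0.1314] tilt 12.05 yawerr -0.01 roll 0.03
tool shift to tongue target [-0.0007  0.0134  0.0544]
t 21.5667 width 0.0238 grip 39.96468901634216 force(box) [-0.5 -0.2 -1.9]
TCP [-0.0107  0.0006  0.1387] centre [-0.0152  0.0007  0.1172] tongue [0.0513 0.0006 0.103 ] front [-0.0817  0.0007  0.1314] tilt 12.05 yawerr -0.01 roll 0.03
tool shift to tongue target [-0.0007  0.0339  0.05  ]
```

Emit:
play_rows(commands=[[0, 0.0036, 0.014, 0, 0, 0, 1], [0, 0.0036, 0.014, 0, 0, 0, 1], [0, 0.0036, 0.014, 0, 0, 0, 1], [0, 0.0009, 0.0042, 0, 0, 0, 1], [0, 0.0009, 0.0042, 0, 0, 0, 1], [0, 0.0009, 0.0042, 0, 0, 0, 1], [0, 0, 0, 0, 0, 0, 1], [0, 0, 0, 0, 0, 0, 1]])

```text
time_s: 22.23
ee_pos: [0.6006, -0.1493, 0.0853]
eef_rot: [-2.933, 0.0, 1.472]
force: [-0.8, 0.2, -2.3]
grip_width: 0.0239
grip_force: 40.0
```

```bash
python3 plan.py B .068 0 .047; python3 - <<'E'
from look import *
s=shot("scene","s5")[2]
cv2.imwrite("pics/s5c.png",cv2.resize(s[170:290,250:450],None,fx=4,fy=4,interpolation=cv2.INTER_CUBIC))
E
```

```text
t 22.2333 width 0.0239 grip 39.96478021144867 force(box) [-0.8  0.1 -2.3]
TCP [-0.0087  0.0003  0.0853] centre [-0.0133  0.0003  0.0638] tongue [0.0533 0.0002 0.0497] front [-0.0798  0.0003  0.0778] tilt 11.93 yawerr -0.05 roll -0.01
tool shift to tongue target [-0.0002  0.015  -0.0004]
```

View pics/s5c.png

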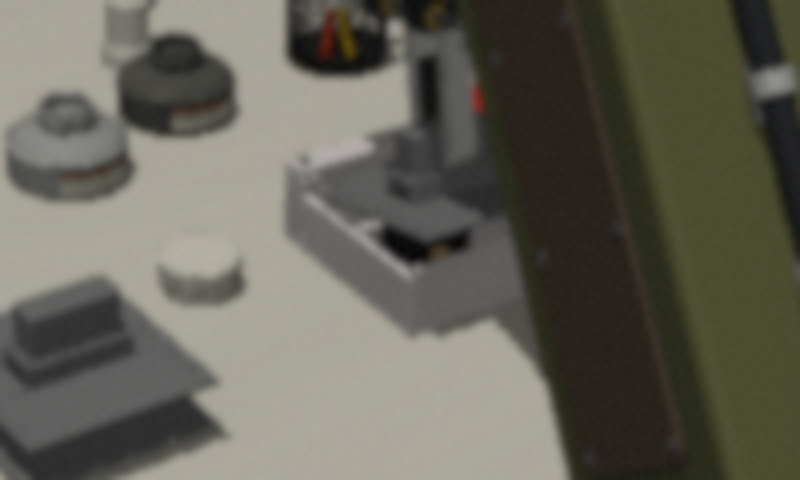

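The lid hangs tilted over B with its tongue at the ledge, free of contact. I slide it in.

Emit:
play_rows(commands=[[0, 0.003, 0, 0, 0, 0, 1], [0, 0.003, 0, 0, 0, 0, 1], [0, 0.003, 0, 0, 0, 0, 1], [0, 0.003, 0, 0, 0, 0, 1], [0, 0.003, 0, 0, 0, 0, 1], [0, 0, 0, 0, 0, 0, 1], [0, 0, 0, 0, 0, 0, 1], [0, 0, 0, 0, 0, 0, 1]])

```text
time_s: 22.95
ee_pos: [0.615, -0.1507, 0.0816]
eef_rot: [-2.932, -0.0, 1.472]
force: [0.0, -0.9, -2.8]
grip_width: 0.0238
grip_force: 40.0
```

```bash
python3 plan.py B .074 0 .047
```

```text
t 22.95 width 0.0238 grip 39.96464788913727 force(box) [ 0.1 -0.9 -2.8]
TCP [0.0057 0.0003 0.0816] centre [0.0011 0.0003 0.06  ] tongue [0.0676 0.0002 0.0459] front [-0.0654  0.0003  0.0742] tilt 12.01 yawerr -0.04 roll 0.0
tool shift to tongue target [-0.0002  0.006  -0.0024]
```

Free at x = 67.6 mm and under the ledge. I go on gently to feel for the end of the slot.

Emit:
play_rows(commands=[[0, 0.001, -0.0002, 0, 0, 0, 1], [0, 0.001, -0.0002, 0, 0, 0, 1], [0, 0.001, -0.0002, 0, 0, 0, 1], [0, 0.001, -0.0002, 0, 0, 0, 1], [0, 0.001, -0.0002, 0, 0, 0, 1], [0, 0, 0, 0, 0, 0, 1], [0, 0, 0, 0, 0, 0, 1]])

```text
time_s: 23.53
ee_pos: [0.6202, -0.1512, 0.0815]
eef_rot: [-2.932, 0.0, 1.472]
force: [0.1, -0.6, -1.6]
grip_width: 0.0238
grip_force: 40.0
```

```bash
python3 plan.py B .074 0 .045
```

```text
t 23.5333 width 0.0238 grip 39.96470332145691 force(box) [ 0.1 -0.6 -1.6]
TCP [0.0109 0.0003 0.0815] centre [0.0063 0.0003 0.06  ] tongue [0.0728 0.0002 0.0459] front [-0.0602  0.0003  0.0741] tilt 12.0 yawerr -0.04 roll -0.0
tool shift to tongue target [-0.0002  0.0013  0.0006]
```

Emit:
play_rows(commands=[[0, 0.0008, -0.0002, 0, 0, 0, 1], [0, 0.0008, -0.0002, 0, 0, 0, 1], [0, 0.0008, -0.0002, 0, 0, 0, 1], [0, 0.0008, -0.0002, 0, 0, 0, 1], [0, 0, 0, 0, 0, 0, 1], [0, 0, 0, 0, 0, 0, 1]])

```text
time_s: 24.03
ee_pos: [0.6218, -0.1513, 0.0819]
eef_rot: [-2.927, -0.0, 1.472]
force: [-13.8, 2.9, 5.6]
grip_width: 0.0239
grip_force: 40.0
```

```bash
python3 plan.py B .073 0 .0445
```

```text
t 24.0333 width 0.0239 grip 39.97327208518982 force(box) [-14.    1.6   5.6]
TCP [0.0126 0.0003 0.0819] centre [0.0079 0.0003 0.0604] tongue [0.0743 0.0003 0.0459] front [-0.0586  0.0004  0.0748] tilt 12.28 yawerr -0.05 roll 0.02
tool shift to tongue target [-0.0003 -0.001   0.0017]
```

Slot end felt (14 N) at a model x of 74.3 mm. I back off 2 mm and swing the front down about the tongue.

Emit:
play_rows(commands=[[0, -0.0017, 0.0004, 0, 0, 0, 1], [0, -0.0016, 0.0004, 0, 0, 0, 1], [0, 0.0002, 0.0008, 0, 0, 0, 1], [0, 0, 0, 0, 0, 0, 1], [0, -0.0008, 0.0024, -2, 0, 0, 1], [0, -0.0008, 0.0024, -2, 0, 0, 1], [0, -0.0008, 0.0024, -2, 0, 0, 1], [0, -0.0008, 0.0024, -2, 0, 0, 1], [0, 0, 0, 0, 0, 0, 1], [0, 0, 0, 0, 0, 0, 1]])

```text
time_s: 24.87
ee_pos: [0.6154, -0.1508, 0.0721]
eef_rot: [-3.071, 0.0, 1.472]
force: [-0.1, -0.9, -2.0]
grip_width: 0.0236
grip_force: 40.0
```

```bash
python3 plan.py B .0725 0 .044
```

```text
t 24.8667 width 0.0236 grip 39.96467649936676 force(box) [-0. -1. -2.]
TCP [0.0061 0.0002 0.0721] centre [0.0045 0.0002 0.0501] tongue [0.0724 0.0002 0.0454] front [-0.0633  0.0003  0.0549] tilt 4.04 yawerr -0.05 roll -0.0
tool shift to tongue target [-0.0002  0.0002  0.0013]
```

Emit:
play_rows(commands=[[0, -0.0004, 0.0014, -1, 0, 0, 1], [0, -0.0004, 0.0014, -1, 0, 0, 1], [0, -0.0004, 0.0014, -1, 0, 0, 1], [0, -0.0004, 0.0014, -1, 0, 0, 1], [0, 0, 0.0006, 0, 0, 0, 1], [0, 0, 0.0006, 0, 0, 0, 1], [0, 0, 0, 0, 0, 0, 1], [0, 0, 0, 0, 0, 0, 1]])

```text
time_s: 25.53
ee_pos: [0.6139, -0.1506, 0.066]
eef_rot: [-3.141, 0.0, 1.472]
force: [-6.9, 0.7, 6.2]
grip_width: 0.0238
grip_force: 40.0
```

```bash
python3 plan.py B
```

```text
t 25.5333 width 0.0238 grip 39.976662397384644 force(box) [-7.  -0.   6.2]
TCP [0.0046 0.0003 0.066 ] centre [0.0046 0.0003 0.044 ] tongue [0.0726 0.0002 0.044 ] front [-0.0634  0.0003  0.0441] tilt 0.05 yawerr -0.04 roll -0.01
```

Home: flat at z = 44 mm with centre x about 4.6 to 5. I release and return to view the stack.

Emit:
play_rows(commands=[[0, 0, 0, 0, 0, 0, 0], [0, 0, 0, 0, 0, 0, 0], [0, 0, 0, 0, 0, 0, 0], [0, 0, 0, 0, 0, 0, 0], [0, 0, 0, 0, 0, 0, 0], [0, 0, -0.01, 0, 0, 0, 0], [0, 0, -0.02, 0, 0, 0, 0], [0, 0, -0.03, 0, 0, 0, 0], [0, 0, -0.03, 0, 0, 0, -1], [0, 0, -0.035, 0, 0, 0, -1], [0, 0, -0.035, 0, 0, 0, -1], [0, 0, -0.035, 0, 0, 0, -1], [0, 0, -0.035, 0, 0, 0, -1], [0, 0, -0.035, 0, 0, 0, -1]])

```text
time_s: 26.7
ee_pos: [0.6131, -0.1504, 0.3329]
eef_rot: [3.141, 0.0, 1.472]
force: [-0.5, -0.6, -0.1]
grip_width: 0.0836
grip_force: 0.0
```

Emit:
play_rows(commands=[[0.0335, -0.0104, 0, 0, 0, 0, -1], [0.0335, -0.0104, 0, 0, 0, 0, -1], [0.0335, -0.0104, 0, 0, 0, 0, -1], [0.0335, -0.0104, 0, 0, 0, 0, -1], [0.0335, -0.0104, 0, 0, 0, 0, -1], [0.0335, -0.0104, 0, 0, 0, 0, -1], [0.0335, -0.0104, 0, 0, 0, 0, -1], [0, 0, 0, 0, 0, 0, -1], [0, 0, 0, 0, 0, 0, -1]])

```text
time_s: 27.45
ee_pos: [0.5637, 0.0914, 0.331]
eef_rot: [3.141, -0.0, 1.475]
force: [0.0, -1.0, -0.2]
grip_width: 0.0939
grip_force: 0.0
```

```bash
python3 - <<'E'
from look import *
o,m,im=shot("wrist","w6"); t=shot("top","t6")[2]; print(o["ee_pos"],o["eef_rot"],o["force"],px(m,(.6045,.1525,.092)))
a=cv2.resize(im[60:300,250:450],(400,480),interpolation=cv2.INTER_CUBIC)
b=cv2.resize(t[160:280,300:400],(400,480),interpolation=cv2.INTER_CUBIC)
cv2.imwrite("pics/w6c.png",np.hstack([a,b]))
E
```

```text
[0.56374556 0.0913878  0.33103214] [ 3.14064570e+00 -1.27568550e-04  1.47496368e+00] [ 0.00904331 -0.97604977 -0.16890706] (np.float64(350.8769537809467), np.float64(161.0086610340269))
```

View pics/w6c.png

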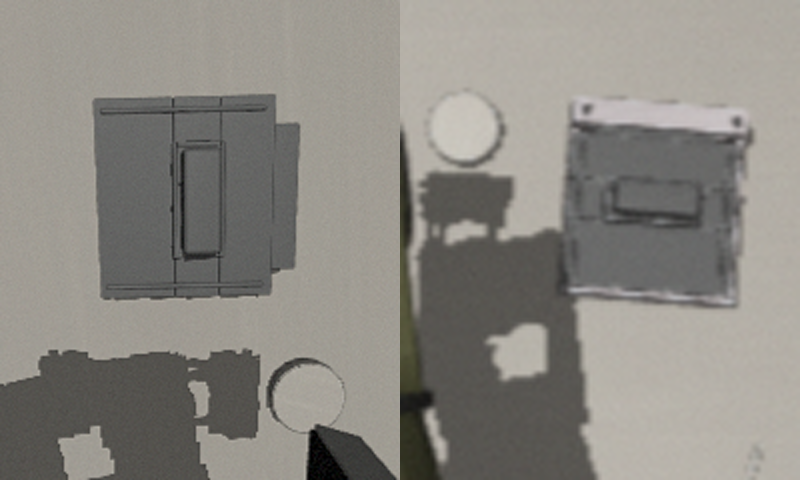

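B is closed flat and the tin is undisturbed. The second lid's rib is at crop (202,202), as predicted. I pick it at TCP z about 64.5 mm.

Emit:
play_rows(commands=[[0, 0, 0, 0, 0, -1.1, -1], [0.032, 0.018, 0, 0, 0, 0, -1], [0.032, 0.018, 0, 0, 0, 0, -1], [0, 0, 0.035, 0, 0, 0, -1], [0, 0, 0.035, 0, 0, 0, -1], [0, 0, 0.035, 0, 0, 0, -1], [0, 0, 0.035, 0, 0, 0, -1], [0, 0, 0.035, 0, 0, 0, -1], [0, 0, 0.035, 0, 0, 0, -1], [0, 0, 0.025, 0, 0, 0, -1], [0, 0, 0.015, 0, 0, 0, -1], [0, 0, 0.01, 0, 0, 0, -1], [0, 0, 0.006, 0, 0, 0, -1], [0, 0, 0, 0, 0, 0, -1], [0, 0, 0, 0, 0, 0, -1]])

```text
time_s: 28.8
ee_pos: [0.6057, 0.1507, 0.0649]
eef_rot: [3.141, -0.0, 1.491]
force: [0.5, 0.4, 0.9]
grip_width: 0.094
grip_force: 0.0
```

Emit:
play_rows(commands=[[0.0016, 0, 0, 0, 0, 0, -1], [0, 0, 0, 0, 0, 0, 1], [0, 0, 0, 0, 0, 0, 1], [0, 0, 0, 0, 0, 0, 1], [0, 0, 0, 0, 0, 0, 1], [0, 0, 0, 0, 0, 0, 1], [0, 0, 0, 0, 0, 0, 1], [0, 0, 0, 0, 0, 0, 1], [0, 0, 0, 0, 0, 0, 1], [0, 0, 0, 0, 0, 0, 1], [0, 0, 0, 0, 0, 0, 1], [0, 0, 0, 0, 0, 0, 1], [0, 0, 0, 0, 0, 0, 1]], force=40)

```text
time_s: 29.88
ee_pos: [0.6053, 0.1525, 0.0641]
eef_rot: [-3.141, -0.0, 1.491]
force: [-1.2, -0.4, -0.3]
grip_width: 0.0239
grip_force: 40.0
```

Emit:
play_rows(commands=[[0, 0, -0.003, 0, 0, 0, 1], [0, 0, -0.004, 0, 0, 0, 1], [0, 0, -0.004, 0, 0, 0, 1], [0, 0, -0.004, 0, 0, 0, 1], [0, 0, -0.005, 0, 0, 0, 1], [0, 0, -0.005, 0, 0, 0, 1], [0, 0, -0.005, 0, 0, 0, 1], [0, 0, -0.01, 0, 0, 0, 1], [0, 0, -0.015, 0, 0, 0, 1], [0, 0, -0.02, 0, 0, 0, 1], [0, 0, -0.02, 0, 0, 0, 1], [0, 0, -0.02, 0, 0, 0, 1], [0, 0, -0.02, 0, 0, 0, 1], [0, 0, -0.02, 0, 0, 0, 1], [0, 0, 0, 0, 0, 0, 1], [0, 0, 0, 0, 0, 0, 1]])

```text
time_s: 31.22
ee_pos: [0.6055, 0.1526, 0.2198]
eef_rot: [3.14, -0.0, 1.491]
force: [0.8, 0.6, -3.0]
grip_width: 0.0239
grip_force: 40.0
```

```bash
python3 plan.py A .051 0 .118; python3 - <<'E'
from look import *
o,m,im=shot("wrist","w7"); cv2.imwrite("pics/w7c.png",im)
E
```

```text
t 31.2167 width 0.0239 grip 39.99484598636627 force(box) [ 1.  -0.2 -3. ]
TCP [-0.0843 -0.2754  0.2198] centre [-0.0843 -0.2755  0.1978] tongue [-0.0471 -0.3324  0.1979] front [-0.1214 -0.2185  0.1977] tilt -0.1 yawerr -56.84 roll 0.03
tool shift to tongue target [ 0.2639 -0.2248  0.0796]
```

View pics/w7c.png

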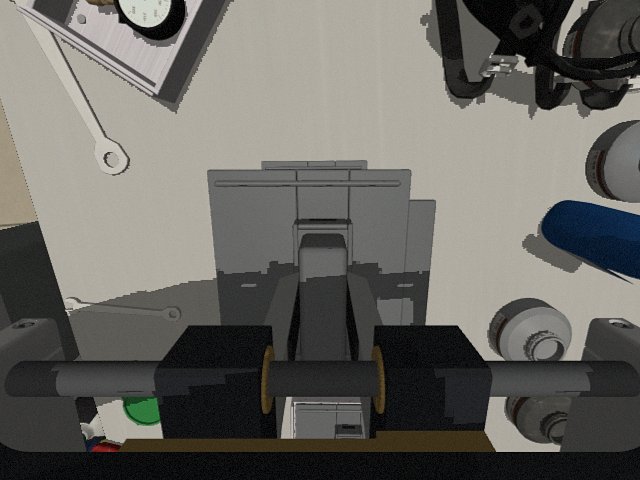

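The second lid is held squarely, with one lid left on the stand (seen at (315,163)). I carry it to A.

Emit:
play_rows(commands=[[0.0264, -0.0239, 0, 0, 0, 0, 1], [0.0264, -0.0239, 0, 0, 0, 0, 1], [0.0264, -0.0239, 0, 0, 0, 0, 1], [0.0264, -0.0239, 0, 0, 0, 0, 1], [0.0264, -0.0239, 0, 0, 0, 0, 1], [0.0264, -0.0239, 0, 0, 0, 0, 1], [0.0264, -0.0239, 0, 0, 0, 0, 1], [0.0264, -0.0239, 0, 0, 0, 0, 1], [0, 0, 0, 0, 0, 0, 1]])

```text
time_s: 32.02
ee_pos: [0.4275, 0.3818, 0.2174]
eef_rot: [-3.139, 0.001, 1.496]
force: [0.2, -0.1, -2.8]
grip_width: 0.0238
grip_force: 40.0
```

Emit:
play_rows(commands=[[0, 0, 0, 0, 0, -7.1, 1], [0, 0, 0, 0, 0, -7.1, 1], [0, 0, 0, 0, 0, -7.1, 1], [0, 0, 0, 0, 0, -7.1, 1], [0, 0, 0, 0, 0, -7.1, 1], [0, 0, 0, 0, 0, -7.1, 1], [0, 0, 0, 0, 0, -7.1, 1], [0, 0, 0, 0, 0, -7.1, 1], [0, 0, 0.027, 0, 0, 0, 1], [0, 0, 0.027, 0, 0, 0, 1], [0, 0, 0.026, 0, 0, 0, 1], [0, 0, 0, 6, 0, 0, 1], [0, 0, 0, 6, 0, 0, 1], [0, 0, 0, 0, 0, 0, 1], [0, 0, 0, 0, 0, 0, 1]])

```text
time_s: 33.27
ee_pos: [0.4314, 0.3782, 0.1369]
eef_rot: [-2.931, -0.001, 2.483]
force: [-0.0, 0.6, -3.0]
grip_width: 0.0236
grip_force: 40.0
```

```bash
python3 plan.py A .053 0 .060; python3 - <<'E'
from look import *
t=shot("scene","s8")[2]
cv2.imwrite("pics/s8c.png",cv2.resize(t[270:420,130:310],None,fx=3.5,fy=3.5,interpolation=cv2.INTER_CUBIC))
E
```

```text
t 33.2667 width 0.0236 grip 39.994951486587524 force(box) [ 0.5  0.4 -3. ]
TCP [-0.0123  0.0003  0.1369] centre [-0.0169  0.0003  0.1154] tongue [0.0496 0.0003 0.1012] front [-0.0834  0.0004  0.1296] tilt 12.06 yawerr -0.01 roll 0.04
tool shift to tongue target [-0.0004  0.0119  0.0396]
```

View pics/s8c.png

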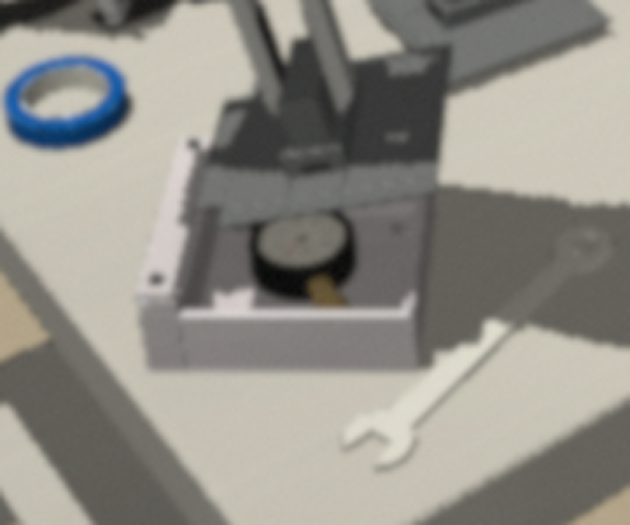

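The gauge lies flat in A and the lid is tilted above it, tongue toward the ledge. I lower it.

Emit:
play_rows(commands=[[0, 0.004, 0.0132, 0, 0, 0, 1], [0, 0.004, 0.0132, 0, 0, 0, 1], [0, 0.004, 0.0132, 0, 0, 0, 1], [0, 0.0009, 0.0044, 0, 0, 0, 1], [0, 0.0009, 0.0044, 0, 0, 0, 1], [0, 0.0009, 0.0044, 0, 0, 0, 1], [0, 0, 0, 0, 0, 0, 1], [0, 0, 0, 0, 0, 0, 1], [0, 0, 0, 0, 0, 0, 1]])

```text
time_s: 34.07
ee_pos: [0.4337, 0.3811, 0.0848]
eef_rot: [-2.933, 0.0, 2.483]
force: [-0.2, 0.3, -2.7]
grip_width: 0.0239
grip_force: 40.0
```

```bash
python3 plan.py A .068 0 .047
```

```text
t 34.0667 width 0.0239 grip 39.994869232177734 force(box) [ 0.1  0.4 -2.7]
TCP [-0.0086  0.0002  0.0848] centre [-0.0131  0.0002  0.0633] tongue [0.0534 0.0001 0.0492] front [-0.0796  0.0003  0.0774] tilt 11.95 yawerr -0.05 roll -0.01
tool shift to tongue target [-0.0001  0.0147 -0.0008]
```

Emit:
play_rows(commands=[[0, 0.003, 0, 0, 0, 0, 1], [0, 0.003, 0, 0, 0, 0, 1], [0, 0.003, 0, 0, 0, 0, 1], [0, 0.003, -0.0002, 0, 0, 0, 1], [0, 0.003, -0.0003, 0, 0, 0, 1], [0, 0, 0, 0, 0, 0, 1], [0, 0, 0, 0, 0, 0, 1], [0, 0, 0, 0, 0, 0, 1]])

```text
time_s: 34.73
ee_pos: [0.4425, 0.3925, 0.0816]
eef_rot: [-2.932, -0.0, 2.483]
force: [0.7, -0.1, -2.2]
grip_width: 0.0237
grip_force: 40.0
```

```bash
python3 plan.py A .074 0 .047
```

```text
t 34.7333 width 0.0237 grip 39.99487638473511 force(box) [ 0.4 -0.6 -2.2]
TCP [0.0059 0.0003 0.0816] centre [0.0013 0.0003 0.0601] tongue [0.0678 0.0002 0.046 ] front [-0.0652  0.0003  0.0743] tilt 12.01 yawerr -0.04 roll 0.0
tool shift to tongue target [-0.0002  0.0058 -0.0023]
```

Emit:
play_rows(commands=[[0, 0.001, -0.0002, 0, 0, 0, 1], [0, 0.001, -0.0002, 0, 0, 0, 1], [0, 0.001, -0.0002, 0, 0, 0, 1], [0, 0.001, -0.0002, 0, 0, 0, 1], [0, 0.001, -0.0002, 0, 0, 0, 1], [0, 0.001, -0.0002, 0, 0, 0, 1], [0, 0, 0, 0, 0, 0, 1], [0, 0, 0, 0, 0, 0, 1]])

```text
time_s: 35.4
ee_pos: [0.4463, 0.3974, 0.0816]
eef_rot: [-2.932, -0.0, 2.483]
force: [-0.8, -0.1, -1.0]
grip_width: 0.0234
grip_force: 40.0
```

```bash
python3 plan.py A .074 0 .045
```

```text
t 35.4 width 0.0234 grip 39.99494969844818 force(box) [-0.5  0.6 -1. ]
TCP [0.0121 0.0003 0.0816] centre [0.0075 0.0003 0.0601] tongue [0.0741 0.0002 0.0459] front [-0.059   0.0003  0.0742] tilt 12.0 yawerr -0.04 roll 0.0
tool shift to tongue target [-0.0002  0.0001  0.0009]
```

Emit:
play_rows(commands=[[0, 0.0008, -0.0002, 0, 0, 0, 1], [0, 0.0008, -0.0002, 0, 0, 0, 1], [0, 0.0008, -0.0002, 0, 0, 0, 1], [0, 0, 0, 0, 0, 0, 1], [0, 0, 0, 0, 0, 0, 1]])

```text
time_s: 35.82
ee_pos: [0.4472, 0.3985, 0.0819]
eef_rot: [-2.929, -0.0, 2.483]
force: [-4.9, -7.8, 1.8]
grip_width: 0.0238
grip_force: 40.0
```

```bash
python3 plan.py A .074 0 .045
```

```text
t 35.8167 width 0.0238 grip 39.997358322143555 force(box) [-9.1 -0.9  1.8]
TCP [0.0135 0.0002 0.0819] centre [0.0089 0.0002 0.0604] tongue [0.0753 0.0001 0.046 ] front [-0.0576  0.0002  0.0747] tilt 12.18 yawerr -0.05 roll 0.01
tool shift to tongue target [-0.0001 -0.0011  0.0013]
```

Slot end felt at a model x of 75.3 mm. I back off 2 mm and swing down.

Emit:
play_rows(commands=[[0, -0.0016, 0.0004, 0, 0, 0, 1], [0, -0.0015, 0.0004, 0, 0, 0, 1], [0, 0.0002, 0.0008, 0, 0, 0, 1], [0, 0, 0, 0, 0, 0, 1], [0, -0.0008, 0.0024, -2, 0, 0, 1], [0, -0.0008, 0.0024, -2, 0, 0, 1], [0, -0.0008, 0.0024, -2, 0, 0, 1], [0, -0.0008, 0.0024, -2, 0, 0, 1], [0, 0, 0, 0, 0, 0, 1], [0, 0, 0, 0, 0, 0, 1]])

```text
time_s: 36.65
ee_pos: [0.443, 0.3931, 0.0721]
eef_rot: [-3.071, 0.0, 2.483]
force: [-0.1, 0.7, -2.7]
grip_width: 0.0236
grip_force: 40.0
```

```bash
python3 plan.py A .0735 0 .044
```

```text
t 36.65 width 0.0236 grip 39.99493718147278 force(box) [ 0.6  0.5 -2.7]
TCP [0.0067 0.0002 0.0721] centre [0.0051 0.0002 0.0502] tongue [0.073  0.0002 0.0454] front [-0.0627  0.0003  0.0549] tilt 4.04 yawerr -0.05 roll -0.0
tool shift to tongue target [-0.0002  0.0006  0.0013]
```

Emit:
play_rows(commands=[[0, -0.0003, 0.0014, -1, 0, 0, 1], [0, -0.0003, 0.0014, -1, 0, 0, 1], [0, -0.0003, 0.0014, -1, 0, 0, 1], [0, -0.0003, 0.0014, -1, 0, 0, 1], [0, 0, 0.0006, 0, 0, 0, 1], [0, 0, 0.0006, 0, 0, 0, 1], [0, 0, 0, 0, 0, 0, 1], [0, 0, 0, 0, 0, 0, 1]])

```text
time_s: 37.32
ee_pos: [0.4423, 0.3922, 0.066]
eef_rot: [-3.141, 0.0, 2.483]
force: [-4.9, -3.7, 8.2]
grip_width: 0.0238
grip_force: 40.0
```

```bash
python3 plan.py A
```

```text
t 37.3167 width 0.0238 grip 40.00052511692047 force(box) [-5.9  1.7  8.2]
TCP [0.0056 0.0002 0.066 ] centre [0.0055 0.0002 0.044 ] tongue [0.0735 0.0002 0.0439] front [-0.0625  0.0003  0.0441] tilt 0.06 yawerr -0.04 roll -0.0
```

Emit:
play_rows(commands=[[0, 0, 0, 0, 0, 0, 0], [0, 0, 0, 0, 0, 0, 0], [0, 0, 0, 0, 0, 0, 0], [0, 0, 0, 0, 0, 0, 0], [0, 0, 0, 0, 0, 0, 0], [0, 0, -0.01, 0, 0, 0, 0], [0, 0, -0.02, 0, 0, 0, 0], [0, 0, -0.03, 0, 0, 0, 0], [0, 0, -0.03, 0, 0, 0, -1], [0, 0, -0.035, 0, 0, 0, -1], [0, 0, -0.035, 0, 0, 0, -1], [0, 0, -0.035, 0, 0, 0, -1], [0, 0, -0.035, 0, 0, 0, -1], [0, 0, -0.035, 0, 0, 0, -1]])

```text
time_s: 38.48
ee_pos: [0.4417, 0.3917, 0.3329]
eef_rot: [3.141, 0.0, 2.483]
force: [0.3, 0.5, 0.1]
grip_width: 0.084
grip_force: 0.0
```

Emit:
play_rows(commands=[[-0.0152, -0.036, 0, 0, 0, 0, -1], [-0.0152, -0.036, 0, 0, 0, 0, -1], [-0.0152, -0.036, 0, 0, 0, 0, -1], [-0.0152, -0.036, 0, 0, 0, 0, -1], [-0.0152, -0.036, 0, 0, 0, 0, -1], [-0.0152, -0.036, 0, 0, 0, 0, -1], [-0.0152, -0.036, 0, 0, 0, 0, -1], [-0.0152, -0.036, 0, 0, 0, 0, -1], [-0.0152, -0.036, 0, 0, 0, 0, -1], [0, 0, 0, 0, 0, 0, -1], [0, 0, 0, 0, 0, 0, -1]])

```text
time_s: 39.4
ee_pos: [0.3517, 0.0507, 0.3311]
eef_rot: [3.14, 0.002, 2.479]
force: [0.4, 1.1, 0.5]
grip_width: 0.0941
grip_force: 0.0
```

```bash
python3 - <<'E'
from look import *
t=shot("top","t9")[2]; s=shot("scene","s9")[2]
a=cv2.resize(t[165:325,150:480],(800,388),interpolation=cv2.INTER_CUBIC)
b=cv2.resize(s[190:390,140:450],(329,212),interpolation=cv2.INTER_AREA); c=np.zeros((212,800,3),np.uint8); c[:,:329]=b
d=cv2.resize(s[300:390,160:270],(259,212),interpolation=cv2.INTER_CUBIC); c[:,335:594]=d
e=cv2.resize(s[190:260,310:400],(200,156),interpolation=cv2.INTER_CUBIC); c[:156,598:798]=e
cv2.imwrite("pics/f9.png",np.vstack([a,c]))
E
```

```text
(no output)
```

View pics/f9.png

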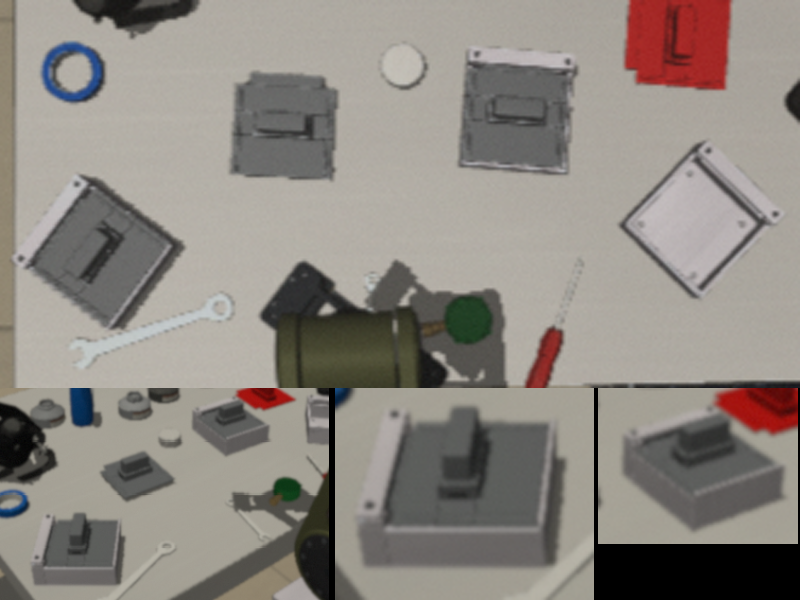

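Both gauge boxes are closed flat, C is open, the spare lid is on the stand, and the tin is in place at (403,65).

```bash
python3 -c "
from station import ctrl
print(ctrl.hand_in())"
```

```text
the job is handed in; nothing more can be done
None
```

The job is handed in at about 40 s: both gauges lie flat in boxes A and B with their lids fully home, box C is open with the spare lid still on the stand, and the white tin was not touched.

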